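# Open the tasting pot's outer lid at the shop table

### The arm

A 6-joint arm with a two-finger parallel gripper is mounted at the origin on the work surface. World frame = base frame: x ahead of the robot, y to its left, z up, the work surface at z = 0. Lengths are in m, angles in degrees, forces in N, time in s.
With the tool pointing down it reaches from about 0.225 to 0.725 m from the base axis. Payload 3.1 kg.
Tool frame: the origin (TCP) lies midway between the tips of the shut fingers; the grasp point (between the pads) lies 19 mm behind it; z points along the fingers, y is the direction in which the jaws open and shut (so a half turn about z gives the same grasp; the last joint's range is limited). The gripper opens to 85 mm and grips with 20 to 120 N. Pads are 22 mm wide; open, the fingers measure 114 mm over their backs; the gripper's body (76 mm by 85 mm) begins 54 mm behind the grasp point. The pads swing forward as they close: fully open they stand 13 mm farther back than shut.
Start: joints at [-79.229, 2.75, 5.684, 92.934, 0, 82.678], TCP at [0.163, -0.499, 0.231] pointing down, gripper open.
Joint ranges: [-166.93, 166.93], [-56.73, 111.36], [-69.38, 81.34], [-121.58, 131.49], [-85.45, 84.26], [-180, 180]. Speed limits (degrees/s): [159.86, 159.86, 180, 180, 180, 180].

### API

Orientations are given as [roll, pitch, yaw] about the fixed x, y, z axes, in that order (R = Rz(yaw) Ry(pitch) Rx(roll)).
In Python, from rig import bot gives the robot as it stands.
- The arm moves only by the tool step_arm, never from a script. Its argument "moves" is a list of rows, each a list of 5 numbers: the finger opening in cm, from 0 to 8.54, then the shift along the tool's x, y, z in cm, then the turn about the tool's z in rad. A call has exactly 10 rows; each row is the pose to reach, as a shift and turn from the pose commanded when the call began, along the tool's axes at that moment; what a row does not reach only later rows make up. A row lasts 1/8 s, in which the tool goes at most 62.5 mm and 10.7 degrees, less where a joint would pass 70% of its speed; a pose out of reach is approached as far as the arm can. A call with a gripper value outside its range is refused whole. The fingers move at their own pace and stop on an object; "squeeze" is the grip in N (left out, the last holds). Time passes only in rows, so rows that repeat a pose let the fingers close, or fill a call up. It gives the time, the measured TCP pose, the force and the opening at its end, in the units of the state.
- bot.sense(): the state, without advancing time (a new reading comes with each control period).
- bot.get_image(name): name is "side" or "top" or "wrist"; returns a dict with "img" (384x512x3 uint8, red, green, blue), "range_z" (384x512 float32, m along the optical axis (not along the pixel's ray), 0 where there is no reading), "mtx" (3x3 intrinsics, pixels), "dist" ([k1, k2, p1, p2, k3] as OpenCV has them; the pictures are not rectified), "R" (3x3) and "t" (3): a world point X has camera coordinates R X + t. Camera axes: x right, y down, z forward; pixel columns grow to the right and rows downward; lengths in m; the calibration is good to about 2 mm. A picture is of the moment at which its call begins.
- bot.job_done(): hands the job in, once; it reports no verdict.
Trained networks look in the newest picture that a camera, given by its name, has taken for a name from the list of things; names that differ only in an ending like _2 or _b are one class to them, and where a whole thing is asked for, a point or a joint stands for the part that bears it (a point fixed in the world has none). Each returns a list of dicts, best first, with "confidence" (0 to 1); they miss things now and then, are a little off and sometimes report something else, mostly with a low value. They report only what shows in the picture. A call takes as long as a camera call. They do not tell look-alikes from the thing itself.
- bot.regions_of(camera, query): "region" (384x512 bool, what is visible of it) and "bbox" ([left, top, width, height] in pixels, round what is visible of it).
The state is a dict: "time": time; "qpos": joint angles; "qd": joint speeds; "tau": joint torques, N m; "eef_pos": TCP position; "eef_rot": TCP orientation; "wrist_force": force on the tool from outside, world axes, zero at the start; "moment": the same for the moment, N m; "opening": finger opening in m.
Only numpy, scipy, OpenCV 4.12 (cv2) and the standard library are available. Lean on these libraries where they do the work, as an engineer would, in place of code of your own. Each camera call takes 0.05 s, during which the arm holds its last target.

### The job

Set up the tasting pot: slide the open pot across the table, without lifting it, until it stands wholly on the grey mat. Then carry both lids, still nested together, by the inner lid's knob, lower them until the inner lid is fully seated in the pot (no dropping) and let go of the knob. Last, take only the outer lid by its collar, lift it up until all of it is higher than the knob's top, and finish still holding it there, level, with the inner lid left seated; leave the two jars and the dish where they are.

Things in the scene. Friction and masses are not known exactly. Their poses are not given: they have to be found in the camera images.
- mat: Thin round grey mat fixed to the table, 170 mm across and 1 mm thick (no step is felt: the pot slides over its edge freely). Origin: centre of its underside, on the table.
- pot: Open round white ceramic pot, flat-bottomed, straight-walled, about 0.6 kg, standing loose on the table: 130 mm outside diameter, 60 mm high, wall 9 mm thick (mouth 112 mm), inner floor 8 mm up, empty. The wall can be pinched across from above. Origin: centre of its underside; z up.
- inner_lid: Round wooden lid, 0.2 kg, lying on the table under the outer lid. Origin: centre of its plug's underside, z up. Above it: plug 104 mm across, 0 to 10 mm (bevelled); flange 130 mm across, 10 to 18 mm; upright cylindrical knob 22 mm across, 18 to 70 mm. Seated, the plug is in the pot's mouth (4 mm play all round), the flange on the rim, the origin 50 mm above the pot's.
- knob_top (a point): Centre of the top of the inner lid's knob, 70 mm above the inner lid's origin. The knob stands through the outer lid's opening and 26 mm above its collar; lifting by the knob brings both lids.
- outer_lid: Round steel lid, 0.2 kg, nested loosely (4 mm play) on the inner lid's flange, its origin then 12 mm above the inner lid's; lifts off freely. Origin: centre of its underside, z up. Above it: skirt 146 mm outside, 138 inside, 0 to 6 mm; flat plate with 42 mm central opening, 6 to 12 mm; round upright collar about the opening, 54 mm outside, 42 inside, 12 to 32 mm.
- jar_a: Bystander: larger lidded amber jar, 68 mm in diameter, 85 mm high. Origin: centre of its underside.
- jar_b: Bystander: smaller lidded amber jar, 58 mm in diameter, 70 mm high. Origin: centre of its underside.
- dish: Bystander: small dark wooden bowl, 90 mm across, 35 mm high. Origin: centre of its underside.
Mind the look-alikes: they are no part of the job. There is more than one size of the pot; the job needs the smallest.

How it is judged (in metres and radians):
On the way, in this order (a step that is already met when the one before it is completed fails the run):
1. the pot stands at rest wholly on the mat (horizontal distance between pot and mat below 0.022 m and linear speed of pot below 0.03 m/s), for 0.2 s.
2. both lids, nested, are seated on the pot, at rest, and the knob is let go (horizontal distance between pot and mat below 0.022 m and horizontal distance between inner_lid and pot below 0.008 m and z of inner_lid in the frame of pot between 0.045 and 0.054 m and z of outer_lid in the frame of inner_lid below 0.016 m and horizontal distance between outer_lid and inner_lid below 0.01 m and linear speed of inner_lid below 0.03 m/s and contact force between the fingers and inner_lid below 0.2 N), for 0.2 s.
At the end, for the whole second after the job is handed in: Pot upright, within 22 mm of the mat centre; inner lid seated in it (8 mm, 45 to 54 mm above its origin, 0.05 rad), at rest, untouched by fingers; outer lid held (over 1 N), underside over 3 mm above the knob top, tilt under 0.2 rad, at rest, touching neither inner lid nor pot (horizontal distance between pot and mat below 0.022 m and angle between each of pot, inner_lid's own z axis and vertical below 0.05 rad and horizontal distance between inner_lid and pot below 0.008 m and z of inner_lid in the frame of pot between 0.045 and 0.054 m and linear speed of each of inner_lid, outer_lid below 0.03 m/s and z of outer_lid in the frame of knob_top above 0.003 m and angle between outer_lid's own z axis and vertical below 0.2 rad and contact force between the fingers and outer_lid above 1 N and contact force between each of outer_lid, the fingers and inner_lid below 0.2 N and contact force between outer_lid and pot below 0.2 N); the arm keeps its last pose, push and grip.
It fails at once if the pot is lifted off the table or tipped (height (world z) of pot above 0.012 m or angle between pot's own z axis and vertical above 0.2 rad).
It fails at once if the lids are parted while the inner lid is not seated in the pot ((z of outer_lid in the frame of inner_lid above 0.027 m or horizontal distance between outer_lid and inner_lid above 0.025 m) and (horizontal distance between inner_lid and pot above 0.01 m or z of inner_lid in the frame of pot above 0.058 m)).
It fails at once if the lids are dropped from more than 20 mm above their seat (z of inner_lid in the frame of pot above 0.07 m and contact force between each of the fingers, the arm and inner_lid below 0.1 N).
It fails at once if a bystander jar or the dish is moved over 30 mm or tipped (distance of any of jar_a, jar_b, dish from where it was at the start of the episode above 0.03 m or angle between any of jar_a, jar_b, dish's own z axis and vertical above 0.3 rad).
It also fails if it takes over 64 s, if anything falls off the work surface, if the arm or the gripper's body presses on something with over 40 N, if the wrist force passes 120 N, or if a joint passes its speed limit or range.

## Working session

There is one attempt and no reset: what is moved stays moved. The work goes in short steps, Python scripts to look and compute and a tool call to move; the robot and the scene stay as the last step left them, time stands still between calls to the robot, and variables do not carry over. Pictures are saved under pics/ and viewed, and the job is handed in when it is done.

Besides the shell and the picture viewer there is one more tool, called after "Call:" as name([rows], argument=value, ...), one row to a line, values as JSON. step_arm: Moves the arm, as the interface text tells. Its arguments: {"type":"object","properties":{"moves":{"type":"array"},"squeeze":{"type":"number"}},"required":["moves"]}

```bash
mkdir -p pics; ls; python3 - <<'E'
from rig import bot
import cv2,numpy as np,pickle
d={}
for c in ["top","side"]:
    d[c]=bot.get_image(c)
    cv2.imwrite(f"pics/{c}0.png",d[c]["img"][:,:,::-1])
    print(c,d[c]["mtx"].tolist(),d[c]["dist"],d[c]["R"],d[c]["t"])
pickle.dump(d,open("d0.pkl","wb"))
print(bot.sense())
for q in ["pot","inner_lid","outer_lid","mat"]:
    print(q,[(r["bbox"],round(r["confidence"],2)) for r in bot.regions_of("top",q)])
E
```

```text
pics
top [[421.6081019199775, 0.0, 259.02368403913346], [0.0, 421.6081019199775, 197.98482275635513], [0.0, 0.0, 1.0]] [-0.07549201  0.          0.          0.          0.        ] [[-1.52006174e-02 -9.99882713e-01 -1.87141580e-03]
 [-9.97502927e-01  1.52934870e-02 -6.89493987e-02]
 [ 6.89699323e-02  8.18669308e-04 -9.97618403e-01]] [-0.06347647  0.54420921  1.3713615 ]
side [[418.9819165761697, 0.0, 251.91853793075717], [0.0, 418.9819165761697, 194.2527083012237], [0.0, 0.0, 1.0]] [-0.07212517  0.          0.          0.          0.        ] [[-0.88694057 -0.46148472 -0.01919075]
 [-0.26241769  0.53766906 -0.80127956]
 [ 0.38009655 -0.70565136 -0.59798225]] [0.42515966 0.23761672 0.96642477]
{'time': 0.1, 'qpos': array([-7.92274234e+01,  2.78953641e+00,  5.60166570e+00,  9.29353934e+01,
       -7.16113051e-04,  8.26776733e+01]), 'qd': array([-0.09440373, -0.12733553,  0.26109446,  0.09593007, -0.05187423,
       -0.05708006]), 'tau': array([ 2.65507260e-03, -3.39851904e+01,  3.20935750e+01,  1.58020580e-02,
       -9.43138866e-05, -3.81034639e-06]), 'eef_pos': array([ 0.16294041, -0.49848727,  0.2302356 ]), 'eef_rot': array([-1.79877650e+02, -1.49998665e-02,  1.80948881e+01]), 'wrist_force': array([0.15435393, 0.76501571, 0.30697297]), 'moment': array([-0.04753198, -0.04850171, -0.02261238]), 'opening': 0.08522796992277644}
pot [([349.1, 237.6, 62.9, 59.6], 0.78), ([298.9, 200.6, 42.3, 39.4], 0.71), ([357.9, 167.2, 63.9, 57.2], 0.62)]
inner_lid [([140.5, 204.5, 11.5, 9.8], 0.56)]
outer_lid [([127.1, 192.0, 41.7, 41.0], 0.67)]
mat [([210.3, 195.2, 46.9, 51.1], 0.91)]
```

View pics/top0.png

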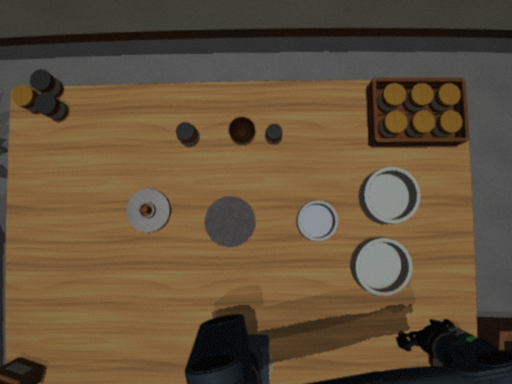

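View pics/side0.png

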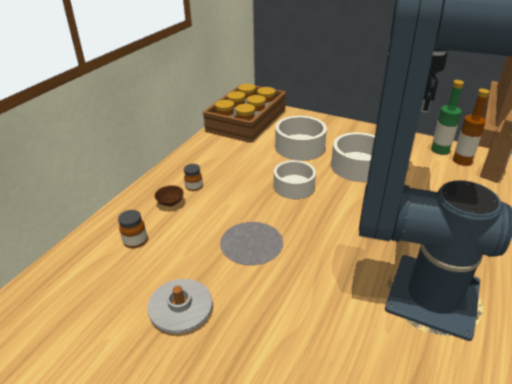

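```bash
cat > h.py <<'E'
import numpy as np,cv2
from scipy.optimize import least_squares
def cloud(d):
    h,w=d["range_z"].shape
    v,u=np.mgrid[0:h,0:w]
    p=cv2.undistortPoints(np.stack([u,v],-1).reshape(-1,1,2).astype(np.float64),d["mtx"],np.array(d["dist"])).reshape(h,w,2)
    z=d["range_z"]
    C=np.dstack([p[...,0]*z,p[...,1]*z,z])
    X=(C-d["t"])@d["R"]
    X[z==0]=np.nan
    return X
def pix_at(d,u,z):
    "world point at height z through pixels u (N,2)"
    p=cv2.undistortPoints(np.asarray(u,float).reshape(-1,1,2),d["mtx"],np.array(d["dist"])).reshape(-1,2)
    r=np.c_[p,np.ones(len(p))]@d["R"]; o=-d["R"].T@d["t"]
    s=(z-o[2])/r[:,2]
    return o+r*s[:,None]
def circ(P):
    A=np.c_[2*P,np.ones(len(P))]; s=np.linalg.lstsq(A,(P**2).sum(1),rcond=None)[0]
    c=s[:2];r0=np.sqrt(s[2]+c@c)
    f=least_squares(lambda q:np.hypot(*(P-q[:2]).T)-q[2],[*c,r0],loss="soft_l1",f_scale=0.002)
    return f.x
E
python3 - <<'E'
import pickle,numpy as np,cv2
from h import *
from rig import bot
d=pickle.load(open("d0.pkl","rb"))
T=d["top"];X=cloud(T)
# region contour circle fits with proper top height
for q,zs in [("pot",.06),("outer_lid",.024),("inner_lid",.07),("mat",.001),("jar_a",.085),("jar_b",.07),("dish",.035)]:
    for r in bot.regions_of("top",q):
        m=r["region"].astype(np.uint8)
        if m.sum()<10: continue
        c=max(cv2.findContours(m,cv2.RETR_EXTERNAL,cv2.CHAIN_APPROX_NONE)[0],key=len).reshape(-1,2)
        hull=cv2.convexHull(c).reshape(-1,2)
        P=pix_at(T,c,zs)[:,:2]
        k=r["region"]
        print(q,round(r["confidence"],2),r["bbox"],"circ",circ(P).round(4),"cent",pix_at(T,[np.argwhere(m)[:,::-1].mean(0)],zs)[0,:2].round(4),"zpct",np.nanpercentile(X[k][:,2],[5,50,95]).round(3))
E
```

```text
pot 0.78 [349.1, 237.6, 62.9, 59.6] circ [ 0.3175 -0.4577  0.0965] cent [ 0.3175 -0.4572] zpct [0.006 0.015 0.086]
pot 0.71 [298.9, 200.6, 42.3, 39.4] circ [ 0.4671 -0.2542  0.0638] cent [ 0.4669 -0.2541] zpct [0.004 0.01  0.062]
pot 0.62 [357.9, 167.2, 63.9, 57.2] circ [ 0.5432 -0.4925  0.0956] cent [ 0.543  -0.4917] zpct [0.006 0.015 0.085]
outer_lid 0.67 [127.1, 192.0, 41.7, 41.0] circ [0.5088 0.2949 0.0719] cent [0.5086 0.2944] zpct [0.017 0.024 0.042]
inner_lid 0.56 [140.5, 204.5, 11.5, 9.8] circ [0.51   0.2884 0.0166] cent [0.5099 0.2882] zpct [0.014 0.046 0.072]
mat 0.91 [210.3, 195.2, 46.9, 51.1] circ [0.4712 0.0264 0.082 ] cent [0.471  0.0264] zpct [-0.004  0.001  0.006]
jar_a 0.82 [175.5, 121.1, 22.5, 26.0] circ [0.7476 0.1538 0.0358] cent [0.7477 0.1539] zpct [0.026 0.082 0.088]
jar_a 0.55 [265.2, 123.0, 13.1, 22.5] circ [ 0.7428 -0.1202  0.0284] cent [ 0.7429 -0.1202] zpct [0.023 0.068 0.073]
jar_b 0.82 [175.5, 121.1, 22.5, 26.0] circ [0.751  0.1563 0.0362] cent [0.7511 0.1565] zpct [0.026 0.082 0.088]
jar_b 0.55 [265.2, 123.0, 13.1, 22.5] circ [ 0.7461 -0.1207  0.0287] cent [ 0.7463 -0.1208] zpct [0.023 0.068 0.073]
dish 0.76 [228.5, 118.6, 25.4, 24.1] circ [ 0.7694 -0.0181  0.0425] cent [ 0.7693 -0.0181] zpct [0.003 0.016 0.036]
```

The top view shows three white pots. The smallest is at about px (318,221), measuring r≈64 mm at (0.467, -0.254). The mat is at px (230,221) and the nested lids at px (148,211). I'll refine the mat from its colour, because its mask was clipped, and then move to the pot.

```bash
python3 - <<'E'
import pickle,numpy as np,cv2
from h import *
d=pickle.load(open("d0.pkl","rb"))
for n in ["top","side"]:
    T=d[n];X=cloud(T);im=T["img"].astype(int)
    sat=im.max(2)-im.min(2)
    near=np.hypot(X[...,0]-.47,X[...,1]-.03)<.14
    m=((sat<40)&near).astype(np.uint8)
    k,lab,st,ce=cv2.connectedComponentsWithStats(m)
    i=1+st[1:,4].argmax(); c=max(cv2.findContours((lab==i).astype(np.uint8),cv2.RETR_EXTERNAL,cv2.CHAIN_APPROX_NONE)[0],key=len).reshape(-1,2)
    print(n,st[i],circ(pix_at(T,c,.001)[:,:2]).round(4))
    # pot: rim points by depth height
    p=(np.abs(X[...,2]-.06)<.006)&(np.hypot(X[...,0]-.467,X[...,1]+.254)<.09)
    print("pot rim",p.sum(),circ(X[p][:,:2]).round(4))
    p=(np.abs(X[...,2]-.07)<.008)&(np.hypot(X[...,0]-.51,X[...,1]-.292)<.05)
    print("knob top",p.sum(),np.median(X[p],0).round(4))
    p=(np.abs(X[...,2]-.024)<.006)&(np.hypot(X[...,0]-.51,X[...,1]-.292)<.09)
    c=cv2.convexHull(np.argwhere(p)[:,::-1].astype(np.int32)).reshape(-1,2)
    print("plate",circ(pix_at(T,c,.022)[:,:2]).round(4))
E
```

```text
top [ 205  196   50   51 2016] [0.4684 0.0275 0.0829]
pot rim 325 [ 0.4674 -0.2558  0.0605]
knob top 41 [0.5102 0.2957 0.069 ]
plate [0.5095 0.2966 0.0722]
side [ 221  222   62   43 2061] [0.4678 0.0262 0.0814]
pot rim 291 [ 0.4653 -0.256   0.0604]
knob top 74 [0.5079 0.2955 0.0688]
plate [0.5089 0.2953 0.074 ]
```

Call:
step_arm([
  [4.5,1.5,-0.8,0,-0.15],
  [4.5,5,-2.5,0,-0.33],
  [4.5,10,-5,0.5,-0.51],
  [4.5,15,-7.6,1,-0.69],
  [4.5,20,-10.2,1.5,-0.87],
  [4.5,25,-12.8,2,-1.05],
  [4.5,30,-15.3,2.5,-1.23],
  [4.5,34.5,-17.6,3,-1.41],
  [4.5,37.3,-19,3,-1.59],
  [4.5,38.4,-19.6,3,-1.77],
])

```text
time: 1.9
eef_pos: [0.4683, -0.1918, 0.2012]
eef_rot: [180.0, -0.0, 120.0]
wrist_force: [-0.5, -0.4, 0.6]
opening: 0.0452
```

Call:
step_arm([
  [4.5,-0.1,-0.1,0.5,-0.18],
  [4.5,-0.3,-0.3,1.5,-0.36],
  [4.5,-0.3,-0.3,3,-0.54],
  [4.5,-0.3,-0.3,5,-0.72],
  [4.5,-0.3,-0.3,7,-0.9],
  [4.5,-0.3,-0.3,9,-1.047],
  [4.5,-0.3,-0.3,12,-1.047],
  [4.5,-0.3,-0.3,15,-1.047],
  [4.5,-0.3,-0.3,16.8,-1.047],
  [4.5,-0.3,-0.3,17.2,-1.047],
], squeeze=40)

```text
time: 3.15
eef_pos: [0.4651, -0.197, 0.0281]
eef_rot: [179.9, -0.1, 179.5]
wrist_force: [0.8, -0.6, 0.1]
opening: 0.045
```

```bash
python3 - <<'E'
from rig import bot
import cv2
for c in ["top","wrist"]:
    d=bot.get_image(c); cv2.imwrite(f"pics/{c}1.png",d["img"][:,:,::-1])
s=bot.sense();print(s["qpos"].round(1),s["eef_pos"],s["eef_rot"],s["wrist_force"])
E
```

```text
[-30.6   3.1 -17.1  69.7  -0.  -30.1] [ 0.46621119 -0.19764844  0.02954918] [-1.79993920e+02  8.85049834e-03  1.79498181e+02] [-0.2605539  -0.51050672  0.29792678]
```

View pics/wrist1.png

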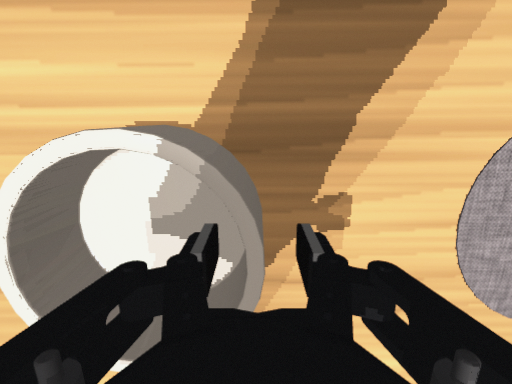

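The fingers straddle the pot's +y wall, with the wall at px ~(255,240) between them. I'll close and drag it +y.

Call:
step_arm([
  [0.3,0,0,0,0],
  [0.3,0,0,0,0],
  [0.3,0,0,0,0],
  [0.3,0,0,0,0],
  [0.3,0,0.4,0,0],
  [0.3,0,1.4,0,0],
  [0.3,0,3,0,0],
  [0.3,0,4.8,0,0],
  [0.3,0,6.6,0,0],
  [0.3,0,8.4,0,0],
], squeeze=40)

```text
time: 4.5
eef_pos: [0.4683, -0.1157, 0.0308]
eef_rot: [-179.7, 0.2, 179.4]
wrist_force: [0.5, -5.9, 2.8]
opening: 0.0104
```

Call:
step_arm([
  [0.3,0,2,0,0],
  [0.3,0,4,0,0],
  [0.3,0,6.2,0,0],
  [0.3,0,8.4,0,0],
  [0.3,0,10.6,0,0],
  [0.3,-0.1,12.8,0,0],
  [0.3,-0.1,15,0,0],
  [0.3,-0.1,17,0,0],
  [0.3,-0.1,18.4,0,0],
  [0.3,-0.1,18.9,0,0],
])

```text
time: 5.75
eef_pos: [0.4708, 0.0737, 0.0307]
eef_rot: [-179.7, 0.2, 179.5]
wrist_force: [-0.8, -7.9, 7.0]
opening: 0.0101
```

```bash
python3 - <<'E'
from rig import bot
import cv2,numpy as np
from h import *
for n in ["top","side"]:
    T=bot.get_image(n); cv2.imwrite(f"pics/{n}2.png",T["img"][:,:,::-1])
    X=cloud(T)
    p=(np.abs(X[...,2]-.06)<.006)&(np.hypot(X[...,0]-.467,X[...,1]-.02)<.1)
    print(n,p.sum(),circ(X[p][:,:2]).round(4))
s=bot.sense();print(s["time"],s["qpos"].round(1),s["eef_pos"],s["eef_rot"],s["wrist_force"],s["opening"])
E
```

```text
top 260 [0.4722 0.013  0.0602]
side 272 [0.4711 0.0165 0.061 ]
5.85 [  1.   -1.5 -21.6  69.7  -0.2   1.5] [0.47080294 0.07413382 0.03074662] [-1.79754734e+02  1.74695961e-01  1.79514251e+02] [-0.30545075 -4.99998581  5.06953124] 0.010428976079029328
```

View pics/top2.png

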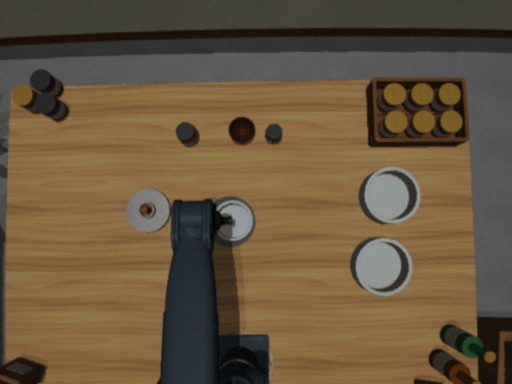

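The pot is still on the table at about (0.4715, 0.0145), in the gripper. It needs another ~12.5 mm in y and ‑3.5 mm in x, then I'll release and rise.

Call:
step_arm([
  [0.3,0.1,0.3,0,0],
  [0.3,0.2,0.8,0,0],
  [0.3,0.35,1.2,0,0],
  [0.3,0.35,1.3,0,0],
  [0.3,0.35,1.3,0,0],
  [2.5,0.35,1.3,0,0],
  [3,0.35,1.3,0,0],
  [3,0.35,1.3,-1,0],
  [3,0.35,1.3,-4,0],
  [3,0.35,1.3,-8,0],
])

```text
time: 7.1
eef_pos: [0.4648, 0.0887, 0.1093]
eef_rot: [180.0, -0.2, 179.5]
wrist_force: [0.2, -0.4, -0.4]
opening: 0.03
```

Call:
step_arm([
  [4.5,-0.3,1,-1.5,0],
  [4.5,-0.8,3.5,-3,0],
  [4.5,-1.6,7,-5,0],
  [4.5,-2.4,11,-6,0],
  [4.5,-3.2,15,-6,0],
  [4.5,-3.8,18,-6,0],
  [4.5,-4.1,20,-6,0],
  [4.5,-4.2,20.7,-6,0],
  [4.5,-4.2,20.7,-6,0],
  [4.5,-4.2,20.7,-6,0],
])

```text
time: 8.35
eef_pos: [0.5098, 0.2941, 0.1694]
eef_rot: [-180.0, -0.0, 179.4]
wrist_force: [-0.2, -1.2, 0.6]
opening: 0.0452
```

```bash
python3 - <<'E'
from rig import bot
import cv2,numpy as np
from h import *
for n in ["top","side","wrist"]:
    T=bot.get_image(n); cv2.imwrite(f"pics/{n}3.png",T["img"][:,:,::-1])
    X=cloud(T)
    p=(np.abs(X[...,2]-.06)<.006)&(np.hypot(X[...,0]-.467,X[...,1]-.027)<.08)
    if p.sum()>50: print(n,"pot",p.sum(),circ(X[p][:,:2]).round(4))
    p=(np.abs(X[...,2]-.07)<.006)&(np.hypot(X[...,0]-.51,X[...,1]-.295)<.03)
    if p.sum()>20: print(n,"knob",p.sum(),X[p].mean(0),X[p].min(0),X[p].max(0),circ(X[p][:,:2]))
s=bot.sense();print(s["time"],s["qpos"].round(1),s["eef_pos"],s["eef_rot"],s["wrist_force"],s["opening"])
E
```

```text
top pot 328 [0.4694 0.0259 0.0603]
side pot 432 [0.4674 0.0284 0.0603]
side knob 72 [0.50822184 0.29491516 0.06849392] [0.49878215 0.28307751 0.06456364] [0.51863501 0.30438223 0.07337761] [0.50868173 0.29398135 0.0079503 ]
wrist pot 1785 [0.4678 0.0289 0.0606]
wrist knob 399 [0.50906711 0.29560903 0.06908656] [0.49928959 0.28501003 0.0641001 ] [0.51991226 0.30608021 0.07094407] [0.50914832 0.29560588 0.00752642]
8.5 [23.5 12.   8.8 86.8 -0.  24. ] [0.50992258 0.29428608 0.16948263] [-1.79991676e+02  4.21539623e-03  1.79433868e+02] [1.11767116 0.02974599 0.21362634] 0.04463532269769284
```

View pics/wrist3.png

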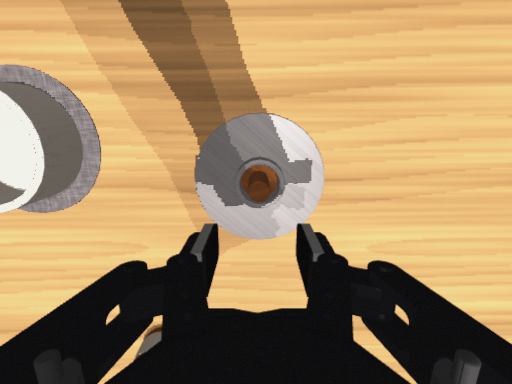

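View pics/top3.png

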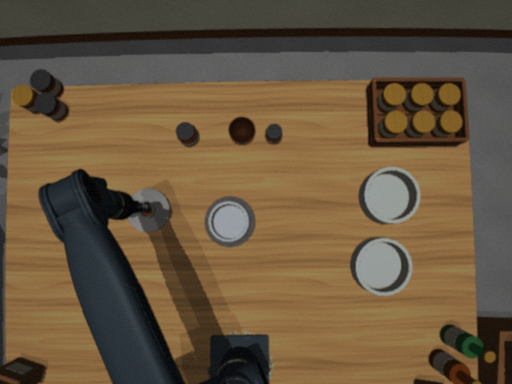

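The pot stands centred on the mat: (0.468, 0.028) against the mat's (0.468, 0.027). The wrist view shows the knob at px (259,182), which puts it at (0.509, 0.2956), 70 mm up. That matches the nested stack. I'll go down and grip it.

Call:
step_arm([
  [4.5,0.1,0.13,1.5,0],
  [4.5,0.1,0.13,4,0],
  [4.5,0.1,0.13,7,0],
  [4.5,0.1,0.13,10,0],
  [4.5,0.1,0.13,11.5,0],
  [4.5,0.1,0.13,11.8,0],
  [1.6,0.1,0.13,11.8,0],
  [1.6,0.1,0.13,11.8,0],
  [1.6,0.1,0.13,11.8,0],
  [1.6,0.1,0.13,11.8,0],
], squeeze=60)

```text
time: 9.75
eef_pos: [0.5099, 0.2967, 0.0528]
eef_rot: [180.0, 0.1, 179.5]
wrist_force: [-0.5, -1.3, 3.3]
opening: 0.02
```

Call:
step_arm([
  [1.6,0,0,0,0],
  [1.6,0,0,-0.2,0],
  [1.6,0,0,-0.8,0],
  [1.6,0,0,-1.6,0],
  [1.6,0,0,-2.6,0],
  [1.6,0,0,-3.6,0],
  [1.6,0,0,-4.2,0],
  [1.6,0,0,-4.5,0],
  [1.6,0,0,-4.5,0],
  [1.6,0,0,-4.5,0],
])

```text
time: 11.0
eef_pos: [0.5086, 0.2962, 0.0958]
eef_rot: [-180.0, -0.0, 179.5]
wrist_force: [-0.5, -0.1, -3.4]
opening: 0.0195
```

```bash
python3 - <<'E'
from rig import bot
import cv2,numpy as np
for n in ["side","wrist"]:
    T=bot.get_image(n); cv2.imwrite(f"pics/{n}4.png",T["img"][:,:,::-1])
s=bot.sense();print(s["time"],s["qpos"].round(1),s["eef_pos"],s["eef_rot"],s["wrist_force"],s["opening"])
E
```

```text
11.1 [23.7 12.9  1.5 78.6  0.  24.2] [0.50851934 0.29623904 0.0957431 ] [-1.79977111e+02 -5.65455264e-02  1.79496617e+02] [-0.47250974 -0.56260092 -4.68650995] 0.019831300430055845
```

View pics/side4.png

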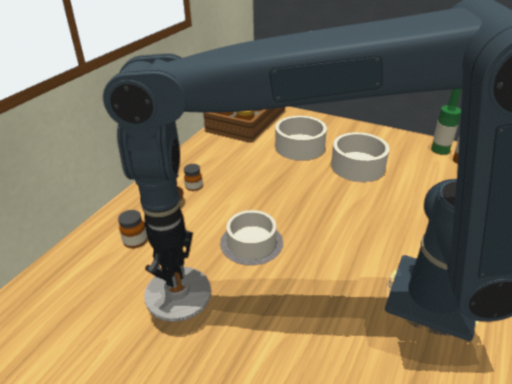

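View pics/wrist4.png

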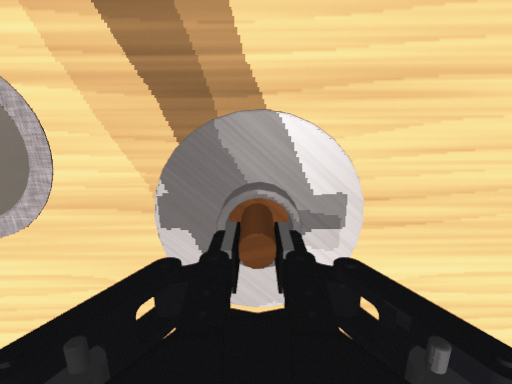

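Both lids are held: wrist load about 4 N, and the wrist view shows the knob between the pads with the plate level. Now I'll raise and carry them over the pot.

Call:
step_arm([
  [1.6,0,0,-0.8,0],
  [1.6,0,0,-2.2,0],
  [1.6,0,0,-3.8,0],
  [1.6,0,-0.3,-5.2,0],
  [1.6,0.2,-1.2,-6,0],
  [1.6,0.4,-2.8,-6,0],
  [1.6,0.7,-5,-6,0],
  [1.6,1,-7.4,-6,0],
  [1.6,1.4,-9.8,-6,0],
  [1.6,1.8,-12.2,-6,0],
])

```text
time: 12.35
eef_pos: [0.4886, 0.1722, 0.1553]
eef_rot: [-179.9, -0.1, 179.4]
wrist_force: [-0.0, -1.1, -3.4]
opening: 0.0197
```

Call:
step_arm([
  [1.6,0.4,-2.4,0,0],
  [1.6,0.7,-4.8,0,0],
  [1.6,1.1,-7.4,0,0],
  [1.6,1.4,-10,0,0],
  [1.6,1.7,-12.2,0,0],
  [1.6,1.9,-13.6,0,0],
  [1.6,2,-14.4,0,0],
  [1.6,2,-14.6,0,0],
  [1.6,2,-14.6,0,0],
  [1.6,2,-14.6,0,0],
])

```text
time: 13.6
eef_pos: [0.4686, 0.0293, 0.1563]
eef_rot: [180.0, 0.0, 179.6]
wrist_force: [0.0, 0.2, -3.7]
opening: 0.0195
```

```bash
python3 - <<'E'
from rig import bot
import cv2,numpy as np,pickle
from h import *
D={}
for n in ["side","wrist","top"]:
    T=bot.get_image(n); D[n]=T; cv2.imwrite(f"pics/{n}5.png",T["img"][:,:,::-1])
    X=cloud(T)
    near=np.hypot(X[...,0]-.468,X[...,1]-.028)<.1
    p=near&(np.abs(X[...,2]-.06)<.006)
    if p.sum()>50: print(n,"pot rim",p.sum(),circ(X[p][:,:2]).round(4))
    p=near&(X[...,2]>.105)&(X[...,2]<.135)
    h=X[p]
    if len(h)>50:
        A=np.c_[h[:,:2],np.ones(len(h))]; m=np.abs(h[:,2]-np.median(h[:,2]))<.006
        print(n,"plate n",m.sum(),np.linalg.lstsq(A[m],h[m,2],rcond=None)[0].round(4),np.median(h[:,2]))
        pz=np.median(h[:,2]);M=np.zeros(p.shape,bool);M[p]=np.abs(h[:,2]-pz)<.006
        c=cv2.convexHull(np.argwhere(M)[:,::-1].astype(np.int32)).reshape(-1,2)
        print(n,"disc",circ(pix_at(T,c,pz)[:,:2]).round(4))
pickle.dump(D,open("d5.pkl","wb"))
s=bot.sense();print(s["time"],s["qpos"].round(1),s["eef_pos"],s["eef_rot"],s["wrist_force"],s["opening"])
E
```

```text
side pot rim 257 [0.4676 0.028  0.0606]
side plate n 1372 [ 0.001  -0.0074  0.1264] 0.12652761245494393
side disc [0.4671 0.0334 0.0743]
wrist plate n 22675 [-0.0036 -0.0014  0.1286] 0.1269720807727297
wrist disc [0.4681 0.0305 0.072 ]
top plate n 472 [-0.0039 -0.0101  0.1289] 0.12715032190482706
top disc [0.4699 0.0292 0.0719]
13.75 [ -4.6  -5.8 -11.2  84.6   0.   -4.2] [0.46857961 0.02916424 0.15628477] [ 1.79993314e+02 -5.32636877e-03  1.79544343e+02] [-0.59891051 -0.26425318 -4.16769104] 0.01931081281733719
```

View pics/side5.png

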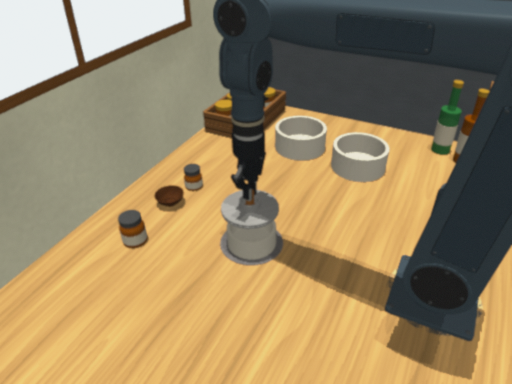

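View pics/wrist5.png

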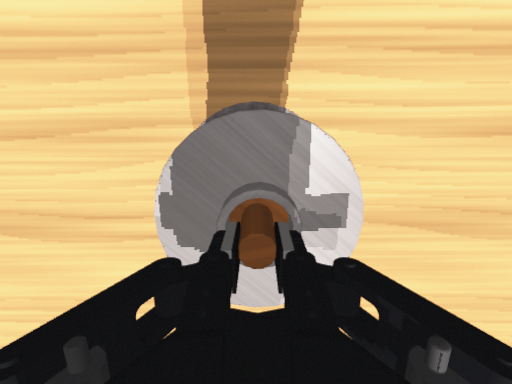

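The lids are level and 52 mm above their seat (plate top z = 0.127, inner origin ≈ 0.103). They're centred within ~1 mm of the pot.

Call:
step_arm([
  [1.6,0.05,-0.07,0.4,0],
  [1.6,0.05,-0.07,1.2,0],
  [1.6,0.05,-0.07,2.2,0],
  [1.6,0.05,-0.07,3,0],
  [1.6,0.05,-0.07,3.6,0],
  [1.6,0.05,-0.07,3.9,0],
  [1.6,0.05,-0.07,4.1,0],
  [1.6,0.05,-0.07,4.3,0],
  [1.6,0.05,-0.07,4.5,0],
  [1.6,0.05,-0.07,4.6,0],
])

```text
time: 15.0
eef_pos: [0.4681, 0.0281, 0.1103]
eef_rot: [180.0, 0.0, 179.5]
wrist_force: [-0.4, -0.0, -3.5]
opening: 0.0196
```

Call:
step_arm([
  [1.6,0,0,0.1,0],
  [1.6,0,0,0.2,0],
  [1.6,0,0,0.3,0],
  [1.6,0,0,0.4,0],
  [1.6,0,0,0.5,0],
  [1.6,0,0,0.55,0],
  [1.6,0,0,0.6,0],
  [1.6,0,0,0.63,0],
  [1.6,0,0,0.63,0],
  [1.6,0,0,0.63,0],
])

```text
time: 16.25
eef_pos: [0.4681, 0.028, 0.1041]
eef_rot: [180.0, 0.0, 179.5]
wrist_force: [-0.7, 0.2, -3.9]
opening: 0.0196
```

```bash
cat > look.py <<'E'
import sys
from rig import bot
import cv2,numpy as np
from h import *
lo,hi,tag=float(sys.argv[1]),float(sys.argv[2]),sys.argv[3]
for n in ["side","wrist","top"]:
    T=bot.get_image(n); cv2.imwrite(f"pics/{n}{tag}.png",T["img"][:,:,::-1])
    X=cloud(T)
    near=np.hypot(X[...,0]-.468,X[...,1]-.028)<.08
    p=near&(X[...,2]>lo)&(X[...,2]<hi)
    h=X[p]
    if len(h)>50:
        A=np.c_[h[:,:2],np.ones(len(h))]; m=np.abs(h[:,2]-np.median(h[:,2]))<.006
        print(n,"plate",m.sum(),np.linalg.lstsq(A[m],h[m,2],rcond=None)[0].round(4),np.median(h[:,2]).round(4))
        pz=np.median(h[:,2]);M=np.zeros(p.shape,bool);M[p]=np.abs(h[:,2]-pz)<.006
        c=cv2.convexHull(np.argwhere(M)[:,::-1].astype(np.int32)).reshape(-1,2)
        print(n,"disc",circ(pix_at(T,c,pz)[:,:2]).round(4))
    p=near&(np.abs(X[...,2]-.121)<.006)&(np.hypot(X[...,0]-.468,X[...,1]-.028)<.02)
    if p.sum()>20: print(n,"knobtop",p.sum(),np.median(X[p],0).round(4),circ(X[p][:,:2]).round(4))
s=bot.sense();print(s["time"],s["eef_pos"],s["eef_rot"],s["wrist_force"],s["opening"])
E
python3 look.py .055 .09 6
```

```text
side plate 1337 [ 0.     -0.0061  0.0745] 0.0744
side disc [0.4669 0.0316 0.0738]
side knobtop 37 [0.4608 0.0211 0.1204] [0.4859 0.0323 0.0279]
wrist plate 22670 [-0.0033 -0.0017  0.0762] 0.0747
wrist disc [0.4675 0.0292 0.072 ]
wrist knobtop 1664 [0.4645 0.0282 0.1206] [0.466  0.0282 0.0087]
top plate 423 [-0.005   0.0026  0.0772] 0.0749
top disc [0.4691 0.0278 0.0717]
16.4 [0.46806634 0.02801491 0.10404305] [-1.79997533e+02  5.73410926e-03  1.79493586e+02] [-0.28672545 -0.7846981  -3.47133601] 0.019639101006289402
```

View pics/side6.png

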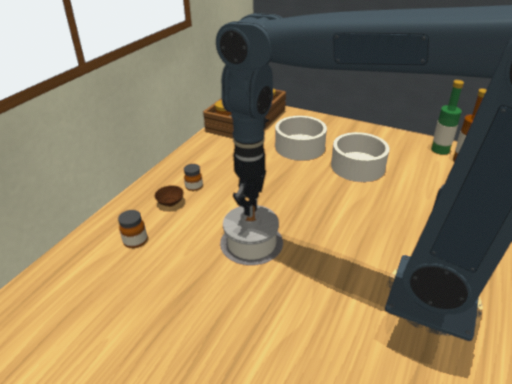

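It's about 1 mm from its seat and still carrying the weight. I'll lower gently to contact.

Call:
step_arm([
  [1.6,0,0,0.03,0],
  [1.6,0,0,0.06,0],
  [1.6,0,0,0.09,0],
  [1.6,0,0,0.12,0],
  [1.6,0,0,0.15,0],
  [1.6,0,0,0.18,0],
  [1.6,0,0,0.2,0],
  [1.6,0,0,0.2,0],
  [1.6,0,0,0.2,0],
  [1.6,0,0,0.2,0],
])

```text
time: 17.65
eef_pos: [0.4681, 0.028, 0.1027]
eef_rot: [-180.0, 0.0, 179.5]
wrist_force: [-3.8, -0.2, 6.2]
opening: 0.0197
```

Seated: contact shows about 10 N beyond the weight. I'll release the knob wide.

Call:
step_arm([
  [3,0,0,0.1,0],
  [5,0,0,0,0],
  [8,0,0,-0.3,0],
  [8.3,0,0,-0.6,0],
  [8.3,0,0,-0.6,0],
  [8.3,0,0,-0.6,0],
  [8.3,0,0,-0.6,0],
  [8.3,0,0,-0.6,0],
  [8.3,0,0,-0.6,0],
  [8.3,0,0,-0.6,0],
])

```text
time: 18.9
eef_pos: [0.468, 0.028, 0.108]
eef_rot: [-180.0, -0.0, 179.5]
wrist_force: [0.9, -0.3, -0.7]
opening: 0.0829
```

```bash
python3 look.py .055 .09 7
```

```text
side plate 1307 [ 0.0022 -0.0072  0.0722] 0.073
side disc [0.4667 0.0321 0.0741]
side knobtop 43 [0.468  0.0302 0.1189] [0.4685 0.0292 0.0081]
wrist plate 25119 [-0.0015 -0.0006  0.074 ] 0.0734
wrist disc [0.4679 0.0292 0.0721]
wrist knobtop 1163 [0.4672 0.028  0.1193] [0.4675 0.0281 0.0075]
top plate 391 [0.0014 0.0082 0.0731] 0.0736
top disc [0.4696 0.0282 0.0722]
19.05 [0.46803643 0.02801932 0.10801936] [-1.79999250e+02  7.20128568e-04  1.79493637e+02] [ 0.58674929  0.37266538 -0.25575161] 0.08309111008580992
```

View pics/wrist7.png

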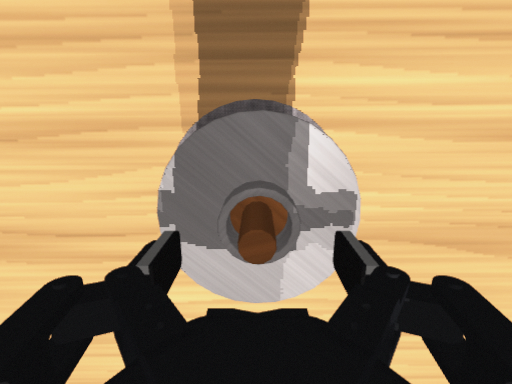

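View pics/side7.png

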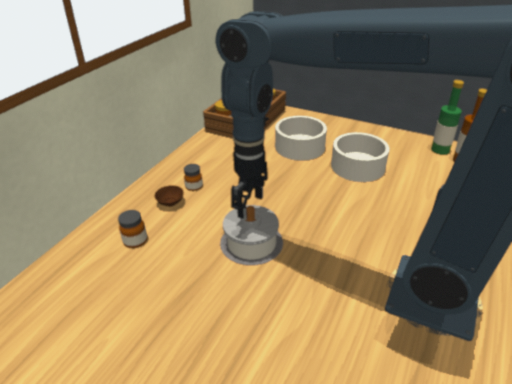

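The knob is free, and the plate is level at z ≈ 0.0735 and centred, so the lids are seated. The open fingers straddle the collar (wrist px 165 and 350, knob at 258). I'll lower and take the collar.

Call:
step_arm([
  [8.3,0,0.02,0.3,0],
  [8.3,0,0.05,0.9,0],
  [8.3,0,0.05,1.6,0],
  [8.3,0,0.05,2.3,0],
  [8.3,0,0.05,2.9,0],
  [8.3,0,0.05,3.3,0],
  [8.3,0,0.05,3.3,0],
  [7,0,0.05,3.3,0],
  [6.2,0,0.05,3.3,0],
  [5.8,0,0.05,3.3,0],
], squeeze=50)

```text
time: 20.3
eef_pos: [0.4682, 0.0285, 0.0753]
eef_rot: [-180.0, 0.0, 179.5]
wrist_force: [-0.6, 0.3, -0.2]
opening: 0.0579
```

Call:
step_arm([
  [5.5,0,0,0,0],
  [5.2,0,0,0,0],
  [4.9,0,0,0,0],
  [4.6,0,0,0,0],
  [4.6,0,0,0,0],
  [4.6,0,0,0,0],
  [4.6,0,0,0,0],
  [4.6,0,0,0,0],
  [4.6,0,0,0,0],
  [4.6,0,0,0,0],
])

```text
time: 21.55
eef_pos: [0.4683, 0.0288, 0.0759]
eef_rot: [180.0, 0.1, 179.5]
wrist_force: [-1.7, 1.1, 5.5]
opening: 0.0522
```

```bash
python3 look.py .055 .09 8
```

```text
side plate 1212 [ 0.0047 -0.0088  0.0711] 0.0729
side disc [0.4666 0.0322 0.0739]
wrist plate 27155 [-0.0029 -0.0008  0.0747] 0.0734
wrist disc [0.4673 0.0291 0.0716]
wrist knobtop 1842 [0.4669 0.0283 0.1193] [0.4673 0.0282 0.0076]
top plate 420 [0.0025 0.0068 0.0727] 0.0739
top disc [0.4697 0.0282 0.0723]
21.7 [0.46834638 0.02882539 0.0759365 ] [1.79965644e+02 5.74313098e-02 1.79515414e+02] [-0.82492751  1.28764364  4.99572301] 0.05239527164092998
```

View pics/wrist8.png

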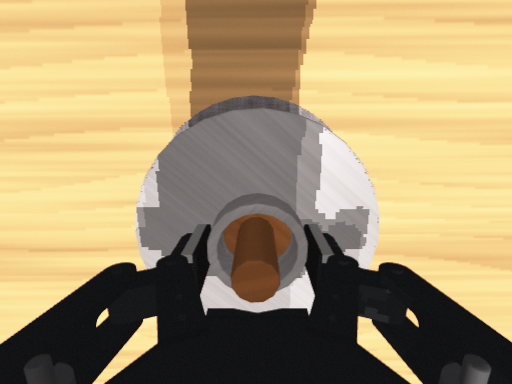

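The collar is gripped (opening 52.4 mm on 54 mm) and the knob stands clear inside. I'll lift it straight up.

Call:
step_arm([
  [4.6,0,0,-0.1,0],
  [4.6,0,0,-0.4,0],
  [4.6,0,0,-0.9,0],
  [4.6,0,0,-1.5,0],
  [4.6,0,0,-2.2,0],
  [4.6,0,0,-3,0],
  [4.6,0,0,-3.8,0],
  [4.6,0,0,-4.6,0],
  [4.6,0,0,-5.2,0],
  [4.6,0,0,-5.6,0],
])

```text
time: 22.95
eef_pos: [0.4682, 0.0285, 0.1316]
eef_rot: [-180.0, 0.0, 179.5]
wrist_force: [-0.3, 0.9, -1.7]
opening: 0.0524
```

Call:
step_arm([
  [4.6,0,0,-0.4,0],
  [4.6,0,0,-1,0],
  [4.6,0,0,-1.6,0],
  [4.6,0,0,-2.1,0],
  [4.6,0,0,-2.4,0],
  [4.6,0,0,-2.5,0],
  [4.6,0,0,-2.5,0],
  [4.6,0,0,-2.5,0],
  [4.6,0,0,-2.5,0],
  [4.6,0,0,-2.5,0],
])

```text
time: 24.2
eef_pos: [0.4679, 0.0286, 0.1559]
eef_rot: [180.0, -0.0, 179.5]
wrist_force: [-0.3, 0.5, -2.4]
opening: 0.0524
```

```bash
python3 look.py .135 .175 9; python3 - <<'E'
from rig import bot
import numpy as np
from h import *
T=bot.get_image("side");X=cloud(T)
n=np.hypot(X[...,0]-.468,X[...,1]-.028)<.09
print(np.histogram(X[n][:,2],np.arange(0,.2,.006)))
E
```

```text
side plate 1266 [ 0.0022 -0.0076  0.1522] 0.153
side disc [0.466  0.0323 0.0736]
wrist plate 27096 [-0.0005 -0.0018  0.1537] 0.1535
wrist disc [0.4669 0.0288 0.0716]
wrist knobtop 342 [0.4719 0.0282 0.1193] [0.472  0.0281 0.0056]
top plate 495 [-0.0028 -0.0109  0.1547] 0.1536
top disc [0.4694 0.0263 0.0709]
24.35 [0.46801871 0.02853962 0.15598806] [ 1.79999124e+02 -2.83063256e-03  1.79493611e+02] [ 0.3534209  -0.57371293 -1.11459643] 0.052387809944690285
(array([ 431,   80,   82,   81,   81,   77,   86,   80,   85,   77,  231,
        769,   18,   16,    7,    0,    0,    0,    0,    0,    0,    0,
          0,   42,  116, 1205,   54,   56,   90,   50,   35,   38,   28]), array([0.   , 0.006, 0.012, 0.018, 0.024, 0.03 , 0.036, 0.042, 0.048,
       0.054, 0.06 , 0.066, 0.072, 0.078, 0.084, 0.09 , 0.096, 0.102,
       0.108, 0.114, 0.12 , 0.126, 0.132, 0.138, 0.144, 0.15 , 0.156,
       0.162, 0.168, 0.174, 0.18 , 0.186, 0.192, 0.198]))
```

View pics/side9.png

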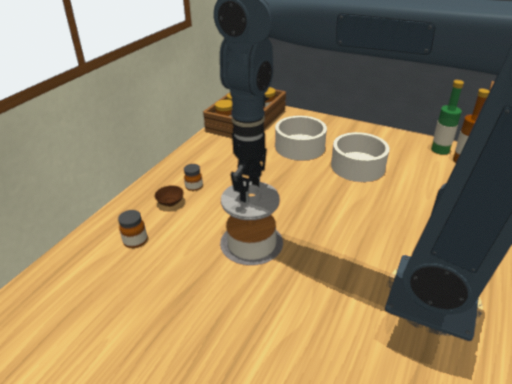

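View pics/wrist9.png

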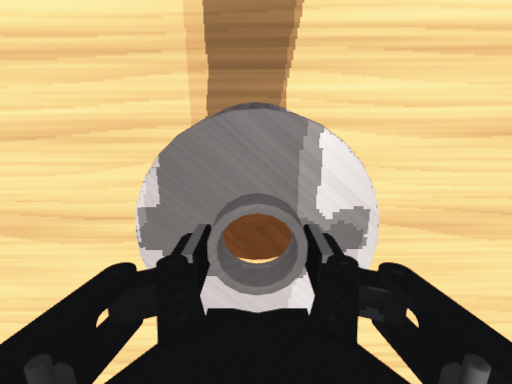

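The side view shows the outer lid level at px (251,199), well above the wooden lid seated in the pot at px (251,228). Its underside is at about 0.1415, with the knob top at about 0.119. I'm handing in.

```bash
python3 - <<'E'
from rig import bot
print(bot.job_done())
E
```

```text
the job is handed in; nothing more can be done
None
```

I handed the job in at about 24.5 s of the 64 s allowed, with every step carried out. No verdict was reported, so the results below are my own last checks.

1. **Pot:** I pinched the smallest pot by its wall and slid it along the table onto the mat. It measured (0.468, 0.028) against the mat centre at (0.468, 0.027), about 1 mm off.
2. **Lids:** I carried both nested lids by the knob and lowered them until the wrist force showed firm contact. After I let go of the knob, the outer lid's plate was level at z ≈ 0.0735, which is the seated height.
3. **Outer lid:** I gripped the collar (opening 52.4 mm) and lifted it 80 mm straight up. It is held level with its underside at about 0.1415, roughly 22 mm above the knob top at about 0.119. The wrist carries only about the outer lid's weight, and the inner lid stayed seated.

**Disagreements:**
- The cameras differed by 2–6 mm on the disc centres, and the side camera read about 3–4 mm further in y than the wrist camera. I relied mainly on the wrist camera.
- The last wrist fit of the knob top was about 4 mm off in x, because the collar hid part of it.

The jars and the dish looked undisturbed in the pictures. I didn't measure them again.

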